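# Shut and hold the drying unit's access hatch

## Robot

A 6-joint arm with a two-finger parallel gripper is mounted at the origin on the work surface. World frame = base frame: x ahead of the robot, y to its left, z up, the work surface at z = 0. Lengths are in m, angles in rad, forces in N, time in s.
With the tool pointing down it reaches from about 0.35 to 0.85 m from the base axis. Payload 8.1 kg.
Tool frame: the origin (TCP) lies at the very end of the fingers, on their centre line; the grasp point (between the pads) lies 19 mm behind it (pinch_z is the distance from the TCP to the grasp point, in m); z points along the fingers, y is the direction in which the jaws open and shut (so a half turn about z gives the same grasp; the last joint's range is limited). The gripper opens to 93 mm and grips with 3 to 60 N. Pads are 15 mm wide; open, the fingers measure 128 mm over their backs; the gripper's body (75 mm by 188 mm) begins 65 mm behind the grasp point.
Start: joints at [1.191, 0.13, 1.488, -0, 1.523, -0.085], TCP at [0.174, 0.574, 0.219] pointing down, gripper open.
Joint ranges: [-2.96, 2.96], [-0.89, 2.26], [0.02, 2.5], [-1.34, 4.48], [0, 2.73], [-2.66, 2.66]. Speed limits (rad/s): [2.39, 2.39, 2.79, 3.14, 3.14, 3.14].

## Interface

Orientations are given as a rotation vector (axis times angle).
In Python, from plant import * gives the robot as it stands.
- The arm moves only by the tool move_arm, never from a script. Its argument "series" is a list of rows, each a list of 7 numbers: the shift along the tool's x, y, z each as a share of 10 cm, from -1 to 1, then the turn, a rotation vector about the tool's x, y, z each as a share of 180 degrees, from -1 to 1, then the opening, from -1 (shut) to 1 (fully open). In form: [[dx, dy, dz, rx, ry, rz, jaw], ...]. A call has 1 to 8 rows; each row is the pose to reach, as a shift and turn from the pose commanded when the call began, along the tool's axes at that moment, turning the shorter way round; what a row does not reach only later rows make up. A row lasts 1/10 s, in which the tool goes at most 50 mm and 8.59 degrees, less where a joint would pass 70% of its speed; a pose out of reach is approached as far as the arm can. A call with a number of a shift or a turn outside -1 to 1 is refused whole. A call with a gripper value outside its range is refused whole. The fingers move at their own pace and stop on an object; "squeeze" is the grip in N (left out, the last holds). Time passes only in rows, so rows that repeat a pose let the fingers close. It gives the time, the measured TCP pose, the force and the opening at its end, in the units of the state.
- read_state(): the state, without advancing time (a new reading comes with each control period).
- read_camera(name): name is "side" or "top"; returns a dict with "frame" (384x512x3 uint8, red, green, blue), "K" (3x3 intrinsics, pixels), "rvec" (rotation vector, rad) and "tvec" (3), from world to camera coordinates, as OpenCV has them. Camera axes: x right, y down, z forward; pixel columns grow to the right and rows downward; lengths in m; the calibration is good to about 2 mm. A picture is of the moment at which its call begins. There is no depth.
- close_job(): hands the job in, once; it reports no verdict.
The state is a dict: "t": time; "q": joint angles; "dq": joint speeds; "joint_torque": joint torques, N m; "tool_pos": TCP position; "orientation": TCP orientation; "force": force on the tool from outside, world axes, zero at the start; "wrist_torque": the same for the moment, N m; "opening": finger opening in m.
Only numpy, scipy, OpenCV 4.12 (cv2) and the standard library are available. Lean on these libraries where they do the work, as an engineer would, in place of code of your own. Each camera call takes 0.05 s, during which the arm holds its last target.

## Task

Swing the open hatch of the bench drying unit down until it rests ajar on its spring plungers, then turn the quarter-turn fastener on it clockwise until its slot lines up with the two engraved marks on the hatch, and then press the hatch fully home against the housing, the fastener still lined up, and finish while holding it pressed shut with the fingers: do not let go. Leave the other things on the bench where they stand.

Things in the scene. Friction and masses are not known exactly. Their poses are not given: they have to be found in the camera images.
- dryer: Drying unit: fixed grey box 200 (x) x 230 (y) x 80 mm high, open-topped under its hatch. Origin: centre of underside, on the bench. Own x points from the vented front (robot side) to the back, y left; stands turned up to 0.35 rad. Two 10 mm spring plungers at x -75, y +-85 stand 14 mm above the rim; a bracket under the fastener has a 14 mm slot along y.
- hatch (a joint): Angle (rad) of the aluminium hatch, 158 (from hinge) x 200 x 5 mm. 0 = shut, level, top face at 85 mm; grows as the robot-side edge rises. Stiff hinge: stays where left (starts 0.5-0.9), about 3 N near the edge swings it. Plungers push back below 0.10. The key stops it at 0.07 unless lined up; then about 10 N at the fastener shuts it. Let go, it springs up to 0.08-0.1.
- fastener (a joint): Angle (rad) of the fastener about the hatch's normal, growing clockwise from above. 0 = wing and slot along the unit's x; 1.571 = parallel to the hinge axis, in line with the two engraved marks, its key lined up with the bracket's slot (enters within about 0.15). Starts 0.2-0.8; light friction, no detent or stop at the marks, turns on to 2.1.
- fastener_grip (a point): Point on the fastener's axis at gripping height, 23 mm above the hatch's top face (28 above its underside). Steel wing 44 long x 12 thick x 28 high, dark slot along its top, on a 38 mm disc 7 mm proud of the hatch; top of wing 35 mm above the face. The point's x runs along the wing. Axis 125 mm from the hinge axis, mid-width of the hatch.
- hatch_push (a point): Point on the hatch's top face near its free edge where a finger can push: 135 mm from the hinge axis and 62 mm to the left (unit's +y) of the fastener's axis. The point's own z is the normal of the face.
- hatch_hinge (a point): Point on the hinge axis, in the middle of the hatch's width, at the level of the hatch's underside (80 mm above the bench).
- amber_jar: Bystander: amber glass jar, 80 diameter x 150 high. Origin: centre of its underside.
- beaker: Bystander beside the unit: glass beaker, 68 diameter x 85 high. Origin: centre of its underside.
- tip_box: Bystander beside the unit: plastic box with clear lid, 115 x 75 x 64 high. Origin: centre of its underside.
- screwdriver: Bystander behind the unit: screwdriver lying on the bench, about 200 long. Origin: under its middle.
- tube_rack: Bystander: white rack with four capped tubes, 105 x 60 x 95 high. Origin: centre of its underside.
- powder_pot: Bystander: small white pot, 60 diameter x 70 high. Origin: centre of its underside.

How it is judged:
On the way, in this order (a step that is already met when the one before it is completed fails the run):
1. the hatch is swung down onto its plungers (below 0.16 rad) (value of joint hatch below 0.16 rad), for 0.2 s.
2. the fastener's slot is lined up with the marks (within 0.15 rad), the hatch still down (value of joint fastener between 1.421 and 1.721 rad and value of joint hatch below 0.2 rad), for 0.2 s.
At the end, for the whole second after the job is handed in: The fingers hold the hatch pressed fully shut (hatch joint below 0.025 rad, about 3 mm at the fastener, against the plungers; fingers touching it with more than 3 N) and the fastener is within 0.15 rad of the marks, all through the last second (value of joint hatch below 0.025 rad and value of joint fastener between 1.421 and 1.721 rad and contact force between the fingers and dryer above 3 N); the arm keeps its last pose, push and grip.
It fails at once if another thing on the bench is moved more than 30 mm or tipped (distance of any of amber_jar, beaker, tip_box, screwdriver, tube_rack, powder_pot from where it was at the start of the episode above 0.03 m or angle between any of amber_jar, beaker, tip_box, tube_rack, powder_pot's own z axis and vertical above 0.5 rad).
It also fails if it takes over 45 s, if anything falls off the work surface, if the arm or the gripper's body presses on something with over 40 N, if the wrist force passes 120 N, or if a joint passes its speed limit or range.

## Working session

There is one attempt and no reset: what is moved stays moved. The work goes in short steps, Python scripts to look and compute and a tool call to move; the robot and the scene stay as the last step left them, time stands still between calls to the robot, and variables do not carry over. Pictures are saved under pics/ and viewed, and the job is handed in when it is done.

Besides the shell and the picture viewer there is one more tool, called after ">>>" as name(argument=value, ...), one argument or row to a line, values as JSON. move_arm: Moves the arm, as the interface text tells. Shift numbers are shares of 10 cm and turn numbers shares of 180 degrees, none past 1 either way. Its arguments: {"type":"object","properties":{"series":{"type":"array","items":{"type":"array","items":{"type":"number"}}},"squeeze":{"type":"number"}},"required":["series"]}

```bash
ls; mkdir -p pics
python3 - <<'E'
from plant import *
import cv2,numpy as np
print(read_state())
for n in("side","top"):
    c=read_camera(n); cv2.imwrite(f"pics/{n}0.png",c["frame"][:,:,::-1]); print(n,c["K"],c["rvec"],c["tvec"])
    R=cv2.Rodrigues(np.array(c["rvec"]))[0]; print(-R.T@np.array(c["tvec"]))
E
```

```text
pics
{'t': 0.0, 'q': array([ 1.19060997e+00,  1.31162579e-01,  1.48926217e+00,  1.36167535e-05,
        1.52298800e+00, -8.54095378e-02]), 'dq': array([ 0.00071901,  0.00203236,  0.00047447, -0.00022321, -0.00051787,
        0.0001965 ]), 'joint_torque': array([-1.37097846e-03, -5.59851158e+01, -4.91765678e+01,  7.66840903e-02,
        3.52562999e-02, -8.09782296e-05]), 'tool_pos': array([0.17408645, 0.5736048 , 0.217596  ]), 'orientation': array([-4.61296962e-01, -3.10710163e+00,  2.77655423e-03]), 'force': array([ 0.21147511, -0.52962766,  0.39627483]), 'wrist_torque': array([-0.00670706, -0.01867425, -0.03391875]), 'opening': 0.0930999599332509}
side [[476.1700411    0.         257.01359172]
 [  0.         476.1700411  198.38228837]
 [  0.           0.           1.        ]] [ 2.23168297 -0.83762012  0.32904993] [-0.45454947  0.32830665  1.16315122]
[-0.03021349 -0.75026639  1.05048024]
top [[442.60979565   0.         247.66850464]
 [  0.         442.60979565 196.16996379]
 [  0.           0.           1.        ]] [ 2.14339149 -2.20261123  0.12021385] [-0.00981885  0.59820701  1.71798597]
[ 0.42014916 -0.00854316  1.76997896]
```

View pics/side0.png

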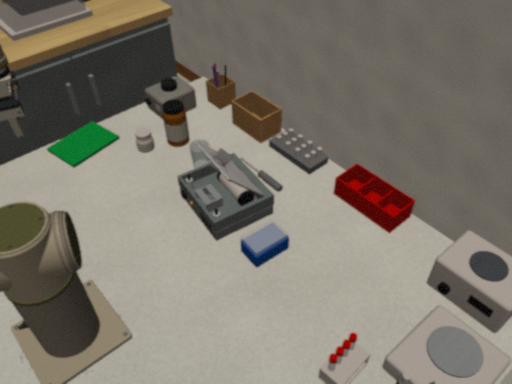

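View pics/top0.png

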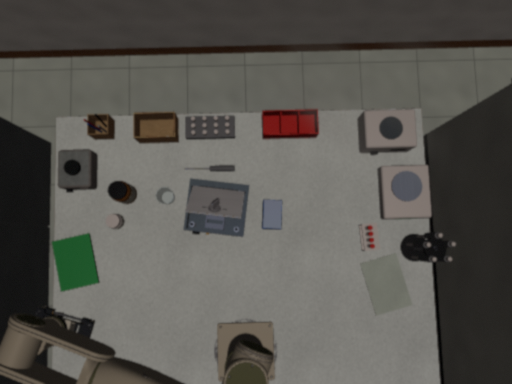

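Run:
```python
import cv2
a=cv2.imread("pics/top0.png")[160:250,150:290]; cv2.imwrite("pics/topc.png",cv2.resize(a,None,fx=5.5,fy=5.5,interpolation=cv2.INTER_CUBIC))
a=cv2.imread("pics/side0.png")[130:240,165:295]; cv2.imwrite("pics/sidec.png",cv2.resize(a,None,fx=5,fy=5,interpolation=cv2.INTER_CUBIC))
```

```text
(no output)
```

View pics/topc.png

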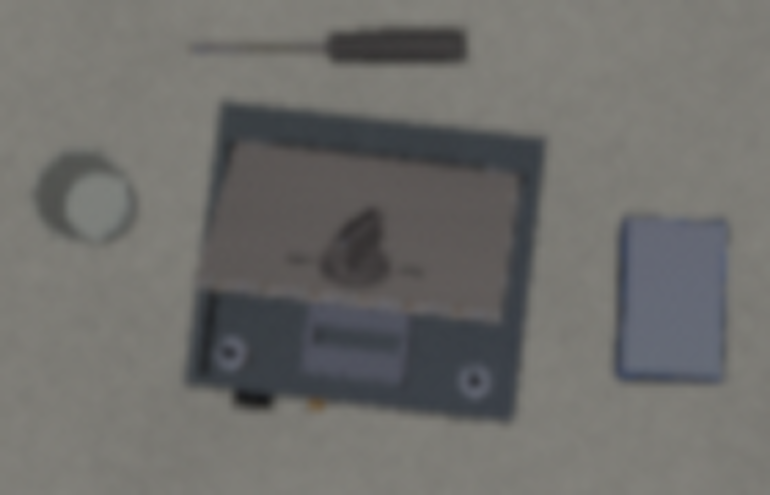

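View pics/sidec.png

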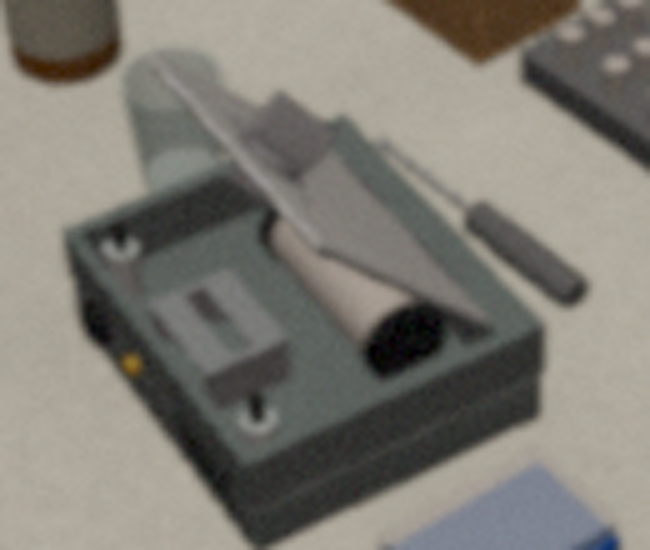

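```bash
cat > h.py <<'E'
from plant import *
import cv2,numpy as np
from scipy.spatial.transform import Rotation as Ro
def ray(c,uv):
    R=cv2.Rodrigues(np.array(c["rvec"]))[0]; t=np.array(c["tvec"]).ravel()
    p=cv2.undistortPoints(np.array(uv,float).reshape(-1,1,2),np.array(c["K"]),None).reshape(-1,2)
    d=np.c_[p,np.ones(len(p))]@R
    return -R.T@t,d
def onz(c,uv,z):
    o,d=ray(c,uv); z=np.broadcast_to(z,len(d)); return o+d*((z-o[2])/d[:,2])[:,None]
def proj(c,P):
    return cv2.projectPoints(np.array(P,float),np.array(c["rvec"]),np.array(c["tvec"]),np.array(c["K"]),None)[0].reshape(-1,2)
def tri(c1,u1,c2,u2):
    o1,d1=ray(c1,[u1]);o2,d2=ray(c2,[u2]);A=np.c_[d1[0],-d2[0]];s=np.linalg.lstsq(A,o2-o1,rcond=None)[0]
    a=o1+s[0]*d1[0];b=o2+s[1]*d2[0];return (a+b)/2,np.linalg.norm(a-b)
def tc(u,s,o): return (np.array(u,float)+.5)/s-.5+np.array(o)
E
python3 - <<'E'
from h import *
T=read_camera("top");S=read_camera("side")
f=lambda u:tc(u,5.5,(150,160)); g=lambda u:tc(u,5,(165,130))
P=onz(T,f([(222,102),(545,139),(512,418),(187,383)]),.08);print(P.round(4))
for i in range(4):
    e=P[(i+1)%4]-P[i];print(np.linalg.norm(e).round(4),np.degrees(np.arctan2(e[1],e[0])).round(1))
print(P.mean(0))
Q=onz(S,g([(340,118),(543,325),(245,465),(68,232)]),.08);print(Q.round(4),Q.mean(0))
for i in range(4):
    e=Q[(i+1)%4]-Q[i];print(np.linalg.norm(e).round(4),np.degrees(np.arctan2(e[1],e[0])).round(1))
# hatch free edge corners
print(tri(T,f((198,288)),S,g((155,60))));print(tri(T,f((500,322)),S,g((322,248))))
# wing top ends
print(onz(T,f([(98,205),(675,300)]),[.085,.064]))
# plungers
print(onz(T,f([(230,352),(474,381)]),.09))
E
```

```text
[[ 0.6684  0.1946  0.08  ]
 [ 0.6363 -0.0307  0.08  ]
 [ 0.4425 -0.0025  0.08  ]
 [ 0.4728  0.2216  0.08  ]]
0.2276 -98.1
0.1958 171.7
0.2262 82.3
0.1974 -7.9
[0.55501486 0.09575551 0.08      ]
[[ 0.666   0.1923  0.08  ]
 [ 0.6369 -0.0317  0.08  ]
 [ 0.4415 -0.0041  0.08  ]
 [ 0.4757  0.2182  0.08  ]] [0.55502076 0.09368194 0.08      ]
0.2259 -97.4
0.1973 172.0
0.2249 81.2
0.192 -7.7
(array([0.5339879 , 0.19611451, 0.1935275 ]), np.float64(0.008173735034107954))
(array([0.50501277, 0.00179141, 0.19841226]), np.float64(0.005083695842070148))
[[ 0.59773868  0.28109449  0.085     ]
 [ 0.52205837 -0.11897073  0.064     ]]
[[0.4930037  0.19040902 0.09      ]
 [0.46847701 0.02294673 0.09      ]]
```

>>> move_arm(
  series=[
    [-0.4,-0.24,-0.1,0,0,0,-1],
    [-0.8,-0.48,-0.1,0,0,0,-1],
    [-1,-0.6,-0.12,0,0,0,-1],
  ],
  squeeze=20,
)

```text
t: 0.5
tool_pos: [0.2542, 0.4855, 0.2304]
orientation: [0.463, 3.107, -0.002]
force: [0.2, -0.7, 0.4]
opening: 0.0734
```

>>> move_arm(
  series=[
    [-0.4,-0.24,0,0,0,0,-1],
    [-0.8,-0.48,0,0,0,0,-1],
    [-1,-0.6,0,0,0,0,-1],
  ],
)

```text
t: 0.8
tool_pos: [0.3326, 0.3987, 0.2306]
orientation: [0.464, 3.106, -0.001]
force: [0.1, 0.4, -0.1]
opening: 0.0499
```

>>> move_arm(
  series=[
    [-0.4,-0.24,0,0,0,0,-1],
    [-0.8,-0.48,0,0,0,0,-1],
    [-1,-0.6,0,0,0,0,-1],
  ],
)

```text
t: 1.1
tool_pos: [0.4109, 0.3121, 0.2305]
orientation: [0.464, 3.106, -0.001]
force: [-1.1, -0.3, 0.4]
opening: 0.0258
```

>>> move_arm(
  series=[
    [-0.4,-0.24,0,0,0,0,-1],
    [-0.8,-0.48,0,0,0,0,-1],
    [-1,-0.6,0,0,0,0,-1],
    [-1,-0.6,0,0,0,0,-1],
  ],
)

```text
t: 1.5
tool_pos: [0.489, 0.2256, 0.2303]
orientation: [0.467, 3.107, -0.001]
force: [-0.0, 0.2, 0.8]
opening: 0.0004
```

>>> move_arm(
  series=[
    [-0.4,-0.23,0,0,0,0,-1],
    [-0.82,-0.46,0,0,0,0,-1],
    [-0.82,-0.46,0,0,0,0,-1],
  ],
)

```text
t: 1.8
tool_pos: [0.5545, 0.1573, 0.2301]
orientation: [0.467, 3.106, -0.002]
force: [-0.2, 0.4, -0.3]
opening: 0.0007
```

Run:
```python
from h import *
T=read_camera("top");S=read_camera("side")
a=S["frame"][100:240,150:310,::-1];a=cv2.resize(a,None,fx=4,fy=4,interpolation=cv2.INTER_CUBIC)
cv2.imwrite("pics/s1.png",a)
a=T["frame"][150:250,150:290,::-1];a=cv2.resize(a,None,fx=5,fy=5,interpolation=cv2.INTER_CUBIC)
cv2.imwrite("pics/t1.png",a)
```

```text
(no output)
```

View pics/s1.png

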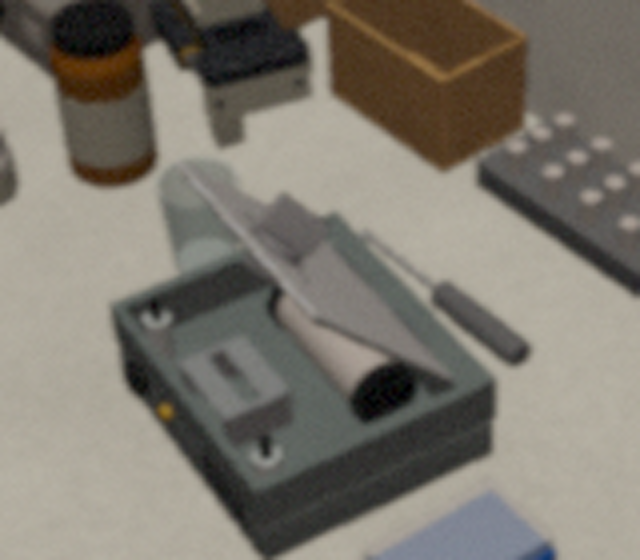

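>>> move_arm(
  series=[
    [0,0,0.25,0,0,0,-1],
    [0,0,0.4,0,0,0,-1],
    [0.04,-0.01,0.5,0,0,0,-1],
    [0.12,-0.02,0.6,0,0,0,-1],
    [0.19,-0.03,0.7,0,0,0,-1],
    [0.26,-0.04,0.8,0,0,0,-1],
    [0.33,-0.05,0.9,0,0,0,-1],
    [0.33,-0.05,0.93,0,0,0,-1],
  ],
)

```text
t: 2.7
tool_pos: [0.5177, 0.1655, 0.1361]
orientation: [-0.46, -3.105, 0.001]
force: [-0.4, 0.7, 1.1]
opening: 0.0007
```

Run:
```python
from h import *
S=read_camera("side")
a=S["frame"][100:240,150:310,::-1];a=cv2.resize(a,None,fx=4,fy=4,interpolation=cv2.INTER_CUBIC)
cv2.imwrite("pics/s2.png",a)
```

```text
(no output)
```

View pics/s2.png

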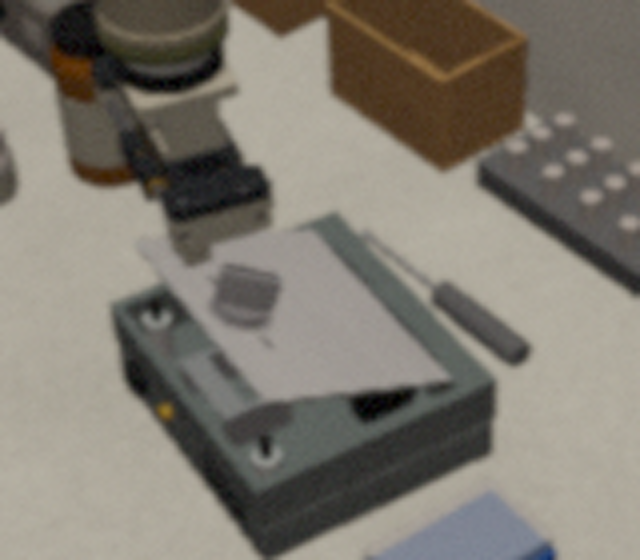

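>>> move_arm(
  series=[
    [0.04,-0.01,0.1,0,0,0,-1],
    [0.08,-0.01,0.2,0,0,0,-1],
    [0.1,-0.02,0.28,0,0,0,-1],
    [0.11,-0.02,0.34,0,0,0,-1],
    [0.11,-0.02,0.38,0,0,0,-1],
    [0.11,-0.02,0.4,0,0,0,-1],
    [0.11,-0.02,0.4,0,0,0,-1],
    [0.11,-0.02,0.4,0,0,0,-1],
  ],
)

```text
t: 3.55
tool_pos: [0.5084, 0.1664, 0.0976]
orientation: [0.461, 3.107, -0.0]
force: [0.5, 0.2, -0.1]
opening: 0.0005
```

>>> move_arm(
  series=[
    [0,0,0.02,0,0,0,-1],
    [0,0,0.04,0,0,0,-1],
    [0,0,0.04,0,0,0,-1],
    [0,0,0.04,0,0,0,-1],
  ],
)

```text
t: 3.95
tool_pos: [0.5084, 0.1666, 0.095]
orientation: [0.461, 3.107, 0.0]
force: [-6.2, -1.1, 12.3]
opening: 0.0007
```

Run:
```python
from h import *
S=read_camera("side")
a=S["frame"][100:240,150:310,::-1];a=cv2.resize(a,None,fx=4,fy=4,interpolation=cv2.INTER_CUBIC)
cv2.imwrite("pics/s3.png",a)
```

```text
(no output)
```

View pics/s3.png

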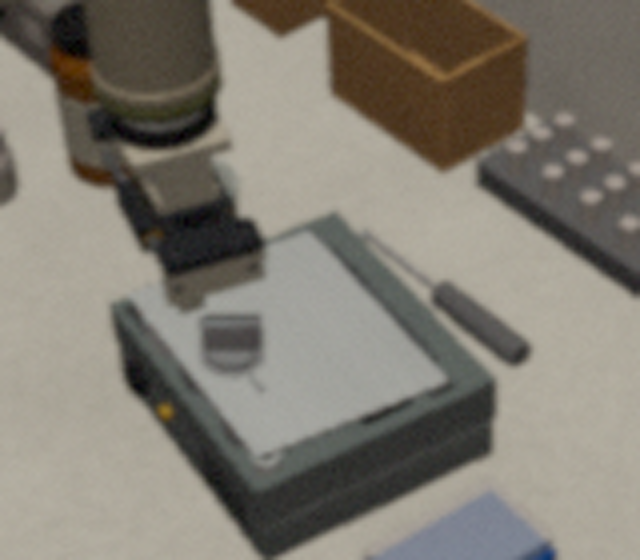

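>>> move_arm(
  series=[
    [0,0,-0.3,0,0,0,-1],
    [0,0,-0.7,0,0,0,-0.5],
    [0,0,-1,0,0,0,1],
    [0.4,0.4,-1,0,0,0,1],
    [0.8,0.8,-1,0,0,0,1],
    [1,1,-1,0,0,0,1],
    [1,1,-1,0,0,0,1],
  ],
)

```text
t: 4.7
tool_pos: [0.4394, 0.2951, 0.1937]
orientation: [-0.454, -3.108, -0.003]
force: [0.8, -0.7, 0.6]
opening: 0.0441
```

Run:
```python
from h import *
S=read_camera("side");T=read_camera("top")
a=S["frame"][130:230,160:290,::-1];a=cv2.resize(a,None,fx=6,fy=6,interpolation=cv2.INTER_CUBIC)[:600]
cv2.imwrite("pics/s4.png",a)
a=T["frame"][170:245,175:260,::-1];a=cv2.resize(a,None,fx=8,fy=8,interpolation=cv2.INTER_CUBIC)
cv2.imwrite("pics/t4.png",a)
```

```text
(no output)
```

View pics/s4.png

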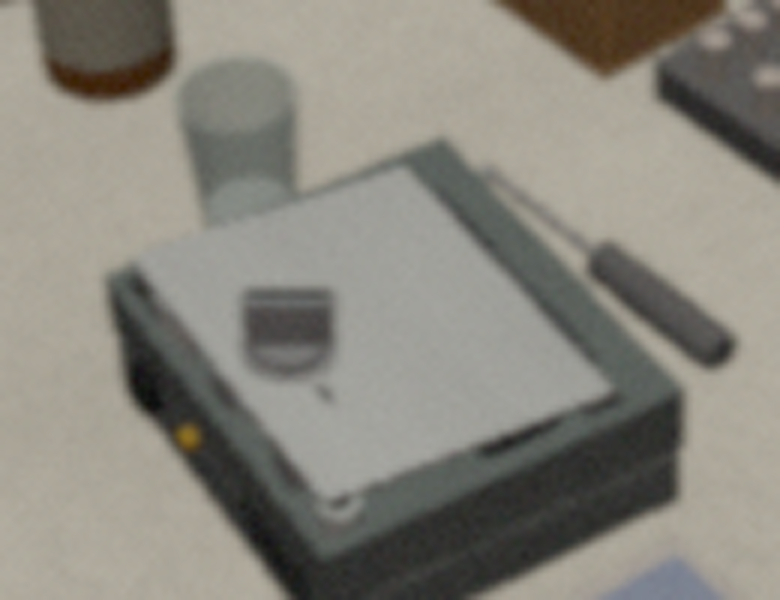

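View pics/t4.png

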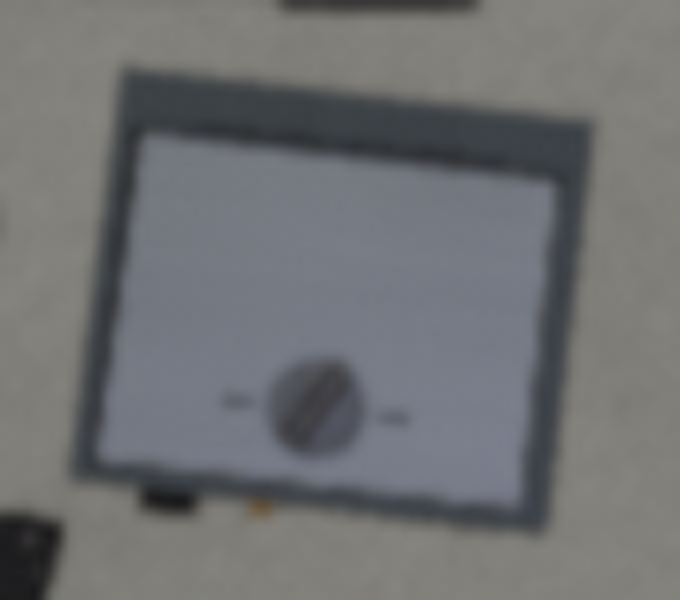

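Run:
```python
from h import *
T=read_camera("top");S=read_camera("side")
f=lambda u:tc(u,8,(175,170)); g=lambda u:tc(u,6,(160,130))
W=onz(T,f([(341,365),(295,448)]),.131);print("wing",W.round(4),W.mean(0).round(4)); e=W[0]-W[1];print(np.linalg.norm(e),np.arctan2(e[1],e[0]))
M=onz(T,f([(238,401),(393,418)]),.0962);print("marks",M.round(4),M.mean(0).round(4)); e=M[0]-M[1];print(np.arctan2(-e[0],e[1]))
H=onz(T,f([(137,130),(562,180),(524,505),(97,463)]),[.085,.085,.099,.099]);print(H.round(4))
R=onz(T,f([(122,70),(594,122),(543,530),(72,478)]),.08);print(R.round(4),R.mean(0))
W=onz(S,g([(246,297),(333,297)]),.131);print("swing",W.round(4),W.mean(0)); e=W[1]-W[0];print(np.linalg.norm(e),np.arctan2(e[1],e[0]))
st=read_state();A=Ro.from_rotvec(st["orientation"]).as_matrix();print(A.round(4),st["tool_pos"],st["q"])
```

```text
wing [[0.5197 0.0897 0.131 ]
 [0.4819 0.1117 0.131 ]] [0.5008 0.1007 0.131 ]
0.04373168115857971 -0.5276696319491126
marks [[0.5061 0.1408 0.0962]
 [0.4961 0.0678 0.0962]] [0.5011 0.1043 0.0962]
-0.13644387894799612
[[ 0.6378  0.1878  0.085 ]
 [ 0.6083 -0.0151  0.085 ]
 [ 0.4534  0.007   0.099 ]
 [ 0.4786  0.2073  0.099 ]]
[[ 0.6677  0.1952  0.08  ]
 [ 0.6365 -0.0312  0.08  ]
 [ 0.4417 -0.0015  0.08  ]
 [ 0.4725  0.2217  0.08  ]] [0.55461001 0.09603323 0.08      ]
swing [[0.4895 0.114  0.131 ]
 [0.5204 0.0866 0.131 ]] [0.50497166 0.10028627 0.131     ]
0.041310904359400116 -0.7265259584403561
[[-9.568e-01  2.909e-01  2.000e-04]
 [ 2.909e-01  9.568e-01 -5.000e-04]
 [-3.000e-04 -4.000e-04 -1.000e+00]] [0.44211541 0.29056397 0.1934954 ] [ 4.84869302e-01 -4.88817659e-02  1.71833150e+00 -5.17572114e-04
  1.47220070e+00 -7.90751081e-01]
```

```bash
cat >> h.py <<'E'
yaw=-.138
def want(ang,tilt):
    # ang: world angle of tool y about vertical; tilt: hatch angle
    ty=np.array([np.cos(ang),np.sin(ang),0]);tz=np.array([0,0,-1.]);B=np.c_[np.cross(ty,tz),ty,tz]
    ey=np.array([-np.sin(yaw),np.cos(yaw),0]);return Ro.from_rotvec(tilt*ey).as_matrix()@B
def rel(p,B):
    st=read_state();A=Ro.from_rotvec(st["orientation"]).as_matrix()
    print("shift",(A.T@(np.array(p)-st["tool_pos"])/.1).round(3),"turn",(Ro.from_matrix(A.T@B).as_rotvec()/np.pi).round(4), "F",st["force"].round(1),"q",st["q"].round(2),st["opening"])
E
python3 - <<'E'
from h import *
rel((.510,.1013,.193),want(1.0,.085))
E
```

```text
shift [-1.2   -1.613  0.006] turn [0.0078 0.0261 0.0877] F [ 0.7  0.5 -0.6] q [ 0.48 -0.05  1.72 -0.    1.47 -0.79] 0.05998174942205122
```

>>> move_arm(
  series=[
    [-0.3,-0.4,0,0.004,0.013,0.04,1],
    [-0.6,-0.8,0,0.008,0.026,0.088,1],
    [-0.6,-0.8,0,0.008,0.026,0.088,1],
    [-0.6,-0.8,0,0.008,0.026,0.088,1],
  ],
)

```text
t: 5.3
tool_pos: [0.477, 0.1948, 0.1934]
orientation: [-0.868, -2.931, 0.019]
force: [0.4, -0.5, -1.3]
opening: 0.0904
```

Run:
```python
from h import *
rel((.510,.1013,.193),want(1.0,.085))
```

```text
shift [-0.785 -0.605 -0.035] turn [-0.     -0.0001 -0.0017] F [ 0.4 -0.5 -1.3] q [ 0.26 -0.01  1.68  0.03  1.55 -0.73] 0.09036968788390029
```

>>> move_arm(
  series=[
    [-0.4,-0.3,-0.03,0,0,0,1],
    [-0.78,-0.6,-0.03,0,0,0,1],
    [-0.78,-0.6,-0.03,0,0,0,1],
    [-0.78,-0.6,-0.03,0,0,0,1],
  ],
)

```text
t: 5.7
tool_pos: [0.509, 0.1045, 0.1926]
orientation: [-0.863, -2.933, 0.019]
force: [0.3, 0.5, 0.2]
opening: 0.0931
```

Run:
```python
from h import *
rel((.5025,.1025,.106),want(1.0,.085))
S=read_camera("side");T=read_camera("top")
a=S["frame"][90:230,140:290,::-1];a=cv2.resize(a,None,fx=4,fy=4,interpolation=cv2.INTER_CUBIC)
cv2.imwrite("pics/s5.png",a)
```

```text
shift [-0.023 -0.021  0.869] turn [ 0.     -0.0001 -0.0004] F [0.3 0.5 0.2] q [ 0.09  0.01  1.66  0.02  1.55 -0.91] 0.0931035507801784
```

View pics/s5.png

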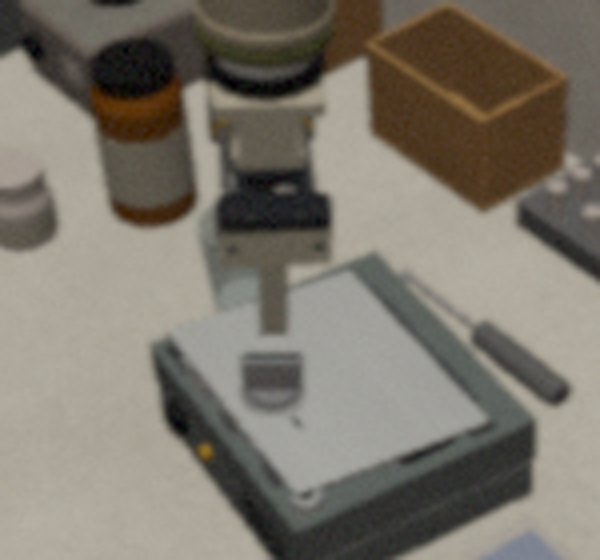

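>>> move_arm(
  series=[
    [-0.02,-0.02,0.3,0,0,0,0.6],
    [-0.02,-0.02,0.55,0,0,0,0.4],
    [-0.02,-0.02,0.75,0,0,0,0.2],
    [-0.02,-0.02,0.86,0,0,0,0],
    [-0.02,-0.02,0.86,0,0,0,-0.5],
    [-0.02,-0.02,0.86,0,0,0,-1],
    [-0.02,-0.02,0.86,0,0,0,-1],
    [-0.02,-0.02,0.86,0,0,0,-1],
  ],
  squeeze=15,
)

```text
t: 6.6
tool_pos: [0.5034, 0.103, 0.1083]
orientation: [-0.862, -2.935, 0.018]
force: [0.0, 0.4, -0.4]
opening: 0.0338
```

>>> move_arm(
  series=[
    [0,0,0,0,0,0,-1],
    [0,0,0,0,0,0,-1],
    [0,0,0,0,0,0,-1],
    [0,0,0,0,0,0,-1],
    [0,0,0,0,0,0,-1],
    [0,0,0,0,0,0,-1],
  ],
)

```text
t: 7.2
tool_pos: [0.5034, 0.1042, 0.1076]
orientation: [-0.862, -2.935, 0.015]
force: [2.8, 7.4, -0.1]
opening: 0.0118
```

Run:
```python
from h import *
rel((.5025,.1025,.106),want(yaw,.085))
S=read_camera("side")
a=S["frame"][90:230,140:290,::-1];a=cv2.resize(a,None,fx=4,fy=4,interpolation=cv2.INTER_CUBIC)
cv2.imwrite("pics/s6.png",a)
```

```text
shift [-0.003 -0.019  0.016] turn [ 0.0009 -0.0004  0.3621] F [ 2.8  7.4 -0.1] q [ 0.09  0.06  1.77  0.02  1.39 -0.92] 0.011823759948822905
```

View pics/s6.png

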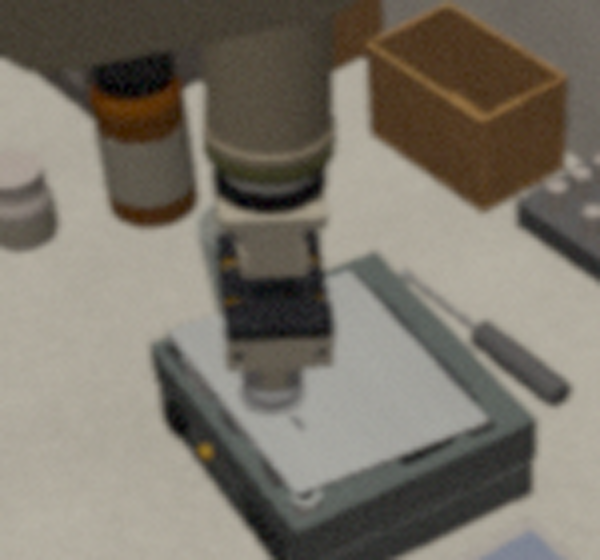

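>>> move_arm(
  series=[
    [0,0.015,0,0,0,0,-1],
    [0,0.015,0,0,0,0.03,-1],
    [0,0.015,0,0,0,0.06,-1],
    [0,0.015,0,0,0,0.09,-1],
    [0,0.015,0,0,0,0.12,-1],
    [0,0.015,0,0,0,0.15,-1],
    [0,0.015,0,0,0,0.18,-1],
    [0,0.015,0,0,0,0.18,-1],
  ],
  squeeze=25,
)

```text
t: 8.05
tool_pos: [0.5033, 0.1043, 0.1075]
orientation: [-1.651, -2.581, 0.054]
force: [-2.2, 2.8, 5.7]
opening: 0.0117
```

Run:
```python
from h import *
rel((.5025,.1025,.106),want(yaw,.085));s=read_state();print(s["tool_pos"],s["wrist_torque"])
A=Ro.from_rotvec(s["orientation"]).as_matrix();print(A.T@s["force"])
```

```text
shift [-0.013 -0.014  0.016] turn [-0.     -0.      0.1815] F [-2.2  2.8  5.7] q [ 0.09  0.06  1.77  0.02  1.39 -0.35] 0.01174964550114752
[0.50330885 0.10425023 0.10751235] [ 0.16099148  0.55505602 -0.08090475]
[ 3.73243603 -1.21285574 -5.43708231]
```

>>> move_arm(
  series=[
    [0,0,0,0,0,0.03,-1],
    [0,0,0,0,0,0.06,-1],
    [0,0,0,0,0,0.09,-1],
    [0,0,0,0,0,0.12,-1],
    [0,0,0,0,0,0.15,-1],
    [0,0,0,0,0,0.18,-1],
    [0,0,0,0,0,0.182,-1],
    [0,0,0,0,0,0.182,-1],
  ],
)

```text
t: 8.85
tool_pos: [0.503, 0.1042, 0.1073]
orientation: [-2.317, -2.023, 0.087]
force: [-2.2, 1.6, 4.5]
opening: 0.0117
```

>>> move_arm(
  series=[
    [0,0,0,0,0,0,-1],
    [0,0,0,0,0,0,-1],
    [0,0,0,0,0,0,-1],
  ],
)

```text
t: 9.15
tool_pos: [0.503, 0.1043, 0.1073]
orientation: [-2.316, -2.023, 0.087]
force: [-2.2, 1.5, 5.2]
opening: 0.0116
```

Run:
```python
from h import *
rel((.5025,.1025,.106),want(yaw,.085));s=read_state();print(s["tool_pos"],s["wrist_torque"])
A=Ro.from_rotvec(s["orientation"]).as_matrix();print(A.T@s["force"],A.round(3))
S=read_camera("side");T=read_camera("top")
a=S["frame"][90:230,140:290,::-1];a=cv2.resize(a,None,fx=4,fy=4,interpolation=cv2.INTER_CUBIC)
cv2.imwrite("pics/s7.png",a)
```

```text
shift [-0.018 -0.002  0.013] turn [-0.0002  0.      0.001 ] F [-2.2  1.5  5.2] q [0.09 0.06 1.77 0.02 1.39 0.22] 0.011570093864338913
[0.50301818 0.10426139 0.1072789 ] [ 0.16452885  0.73388191 -0.04313787]
[ 1.15495146 -2.84110714 -4.96392521] [[ 0.134  0.987 -0.085]
 [ 0.991 -0.134  0.012]
 [ 0.    -0.086 -0.996]]
```

View pics/s7.png

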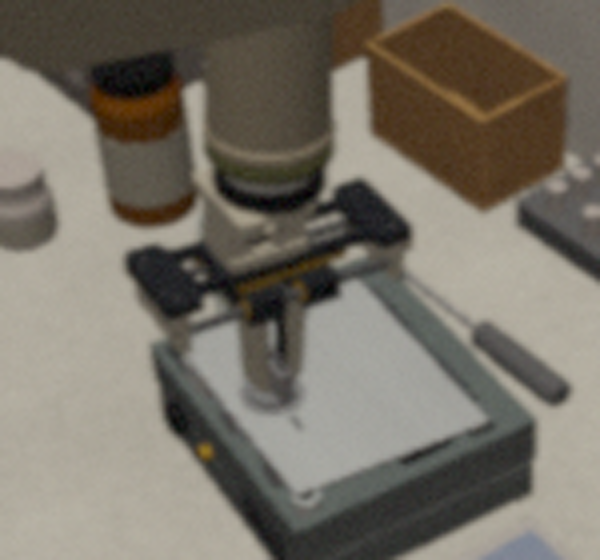

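>>> move_arm(
  series=[
    [0,0,0.03,-0.005,0,0,-1],
    [0,0,0.06,-0.01,0,0,-1],
    [0,0,0.09,-0.016,0,0,-1],
    [0,0,0.12,-0.022,0,0,-1],
    [0,0,0.14,-0.027,0,0,-1],
    [0,0,0.154,-0.027,0,0,-1],
    [0,0,0.154,-0.027,0,0,-1],
  ],
)

```text
t: 9.95
tool_pos: [0.5015, 0.1046, 0.0954]
orientation: [-2.365, -2.067, 0.001]
force: [-21.2, 0.8, 37.0]
opening: 0.0118
```

Run:
```python
from h import *
rel((.5015,.1045,.09),want(yaw,0));s=read_state();print(s["tool_pos"],s["wrist_torque"])
```

```text
shift [-0.001  0.     0.054] turn [-0.0004  0.      0.0011] F [-21.2   0.8  37. ] q [ 0.11 -0.01  1.87  0.    1.29  0.24] 0.01184415533326131
[0.50148175 0.104637   0.09542199] [-0.09418303  4.16194813  0.02340525]
```

>>> move_arm(
  series=[
    [0,-0.01,0,0,0,0,-1],
    [0,-0.02,0,0,0,0,-1],
    [0,-0.02,0,0,0,0,-1],
    [0,-0.02,0,0,0,0,-1],
  ],
)

```text
t: 10.35
tool_pos: [0.5013, 0.1046, 0.0955]
orientation: [2.365, 2.066, 0.003]
force: [-12.2, -0.4, 29.2]
opening: 0.0119
```

Run:
```python
from h import *
rel((.5015,.1045,.09),want(yaw,0));s=read_state();print(s["tool_pos"],s["wrist_torque"])
S=read_camera("side")
a=S["frame"][130:230,160:290,::-1];a=cv2.resize(a,None,fx=6,fy=6,interpolation=cv2.INTER_CUBIC)
cv2.imwrite("pics/s8.png",a)
```

```text
shift [-0.001  0.002  0.055] turn [ 0.0008 -0.0001  0.001 ] F [-12.2  -0.4  29.2] q [ 0.11 -0.01  1.87 -0.    1.28  0.24] 0.01186828331713973
[0.5012845  0.10464778 0.09550001] [-0.18435255  2.48621545 -0.04335209]
```

View pics/s8.png

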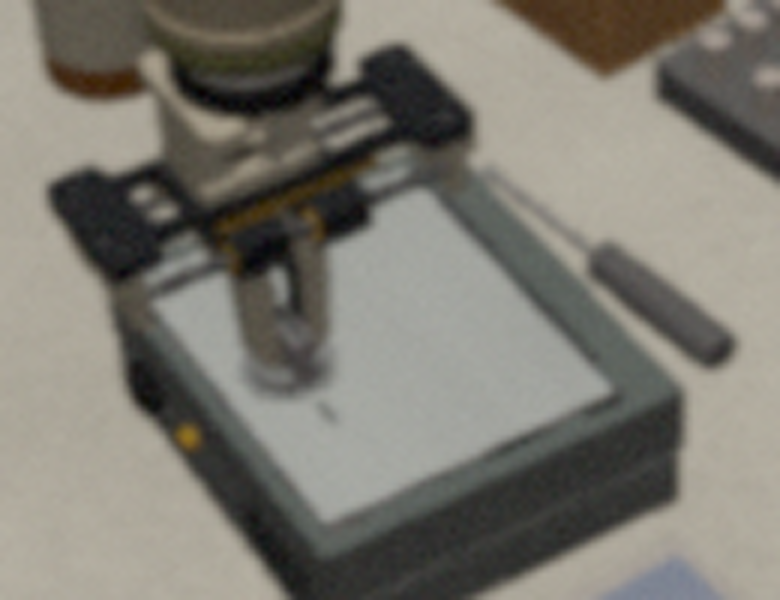

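Run:
```python
from h import *
S=read_camera("side");g=lambda u:tc(u,6,(160,130))
C=np.array([.555,.0955]);ex=np.array([np.cos(yaw),np.sin(yaw)]);ey=np.array([-ex[1],ex[0]])
for h in(.072,.069):
  for a in (0,.025,.07,.09):
    p=C+(h-.158*np.cos(a)+.005*np.sin(a))*ex-.1*ey
    print(h,a,((proj(S,[[*p,.08+.158*np.sin(a)+.005]])[0]-[160,130]+.5)*6).round(1))
print(read_state()["force"])
```

```text
0.072 0 [332.8 520.6]
0.072 0.025 [332.5 514.7]
0.072 0.07 [332.4 503.6]
0.072 0.09 [332.6 498.6]
0.069 0 [327.1 523.3]
0.069 0.025 [326.8 517.3]
0.069 0.07 [326.7 506.3]
0.069 0.09 [326.8 501.2]
[-11.51429697  -0.62297157  29.5564057 ]
```

Run:
```python
from plant import *
print(close_job()); s=read_state(); print(s["t"],s["force"],s["tool_pos"],s["opening"])
```

```text
the job is handed in; nothing more can be done
None
the job is handed in; nothing more can be done
```

I carried out all three steps and handed the job in at about 10.5 s, with the fingers still gripping the wing and pressing the hatch shut. No verdict is reported, so this rests on my own last checks.

- **Hatch down:** I pushed it with closed fingers onto its plungers, reaching about 12 N of push. After I let go, its front corner sat where about 0.09 rad would put it.
- **Fastener:** I gripped the wing and turned it about 65° clockwise. The jaws then lay within about 0.01 rad of my measured unit heading, which the edges and engraved marks put at about -0.138 rad. I judged the alignment from the jaw angle and a side view of the wing pointing at the mark. The slot itself was not measured again under the fingers.
- **Fastener starting angle:** the two views disagreed, about 0.39 rad from the top camera and 0.59 rad from the side. I gripped between them and let the jaws square the wing up.
- **Pressed shut:** the fingertips ended at z = 95.5 mm, below the roughly 100.7 mm at which a blocked key would have stopped them. The hatch corner appeared at pixel (328, 523) in the enlarged side view. The predicted position is 521–523 for shut, 515–517 at 0.025 rad and about 505 at 0.07 rad.
- **Holding force:** about 29 N down and 12 N sideways, with the jaws stopped on the wing at 11.9 mm. The push reached 37 N down and 21 N sideways before I eased it off.
- **Other things on the bench:** those visible in the later side views looked undisturbed. I did not measure their positions again.

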